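# Put the key carousel's hook sleeve back on its spindle

### The arm

A 6-joint arm with a two-finger parallel gripper is mounted at the origin on the work surface. World frame = base frame: x ahead of the robot, y to its left, z up, the work surface at z = 0. Lengths are in m, angles in rad, forces in N, time in s.
With the tool pointing down it reaches from about 0.275 to 0.825 m from the base axis. Payload 5.2 kg.
Tool frame: the origin (TCP) lies at the very end of the fingers, on their centre line; the grasp point (between the pads) lies behind it (robot.hold_point_z is the z of the grasp point in the tool frame, in m); z points along the fingers, y is the line along which they close (so a half turn about z gives the same grasp; the last joint's range is limited). The gripper opens to 93 mm and grips with 3 to 60 N. Pads are 15 mm wide; open, the fingers measure 128 mm over their backs; the gripper's body (75 mm by 188 mm) begins 65 mm behind the grasp point.
Start: joints at [1.062, 0.259, 1.535, -0, 1.348, -0.203], TCP at [0.166, 0.524, 0.219] pointing down, gripper open.
Joint ranges: [-3.14, 3.14], [-0.91, 2.08], [0.19, 2.58], [-1.22, 4.36], [0.22, 2.71], [-3.12, 3.12]. Speed limits (rad/s): [2.57, 2.57, 3.14, 3.14, 3.14, 3.14].

### API

Orientations are given as a rotation vector (axis times angle).
In Python, from station import robot, eyes gives the robot as it stands.
- The arm moves only by the tool send_rows, never from a script. Its argument "plan" is one flat list of numbers, 6 for each row, row after row: the shift along the tool's x, y, z in mm, then the turn, a rotation vector about the tool's x, y, z in rad. In form: [tx, ty, tz, wx, wy, wz, tx, ty, tz, wx, wy, wz, ...]. A call has 1 to 8 rows; each row shifts and turns the commanded pose from where the row before left it, along the tool's axes as they then stand; what a row does not reach is not made up. A row lasts 1/8 s, in which the tool goes at most 62.5 mm and 10.7 degrees, less where a joint would pass 70% of its speed; a pose out of reach is approached as far as the arm can. A call is refused whole if a number of a shift passes 62.5 or a number of a turn 0.188, either way. A call with a gripper value outside its range is refused whole. "hand" is the closure in counts, from 0 (fully open) to 255 (shut), set as the call begins (left out, the last holds). The fingers move at their own pace and stop on an object; "squeeze" is the grip in N (left out, the last holds). Time passes only in rows, so rows that do not move let the fingers close. It gives the time, the measured TCP pose, the force, the opening and the grip force at its end, in the units of the state.
- robot.state(): the state, without advancing time (a new reading comes with each control period).
- eyes.camera(name): name is "scene" or "side" or "wrist"; returns (picture, depth): 384x512x3 uint8, red, green, blue; 384x512 float32, m along the optical axis (not along the pixel's ray), 0 where there is no reading.
- eyes.calibration(name): a dict with "fx", "fy", "cx", "cy" (pixels), "origin" and "orientation" of the camera in the world. Camera axes: x right, y up, looking along -z (the intrinsics and any distortion apply to the point x, -y, -z); pixel columns grow to the right and rows downward; lengths in m; the calibration is good to about 2 mm. A picture is of the moment at which its call begins: read the wrist's pose just before it. calibration takes no time and is no camera call; for the wrist camera it gives the pose at the moment of the call.
- robot.hand_in(): hands the job in; it is judged then, once.
The state is a dict: "t": time; "joints": joint angles; "qvel": joint speeds; "effort": joint torques, N m; "ee_pos": TCP position; "ee_rot": TCP orientation; "contact_force": force on the tool from outside, world axes, zero at the start; "ft_torque": the same for the moment, N m; "width": opening from 0.0 (shut) to 1.0 (fully open); "grasp_force": force on a finger pad.
Only numpy, scipy, OpenCV 4.12 (cv2) and the standard library are available. Lean on these libraries where they do the work, as an engineer would, in place of code of your own. Each camera call takes 0.05 s, during which the arm holds its last target. There are 200 camera calls.

### The job

The spinning key carousel has been taken apart: lift the steel sleeve with the six key hooks, slide it down over the upright spindle of the carousel's base until it sits fully home on the dark seat, and only then let go; do not drop it on. Leave the plain steel bud vase and the ceramic owl standing where they are.

Things in the scene. Friction and masses are not known exactly. Their poses are not given: they have to be found in the camera images.
- rotor_mid (a point): Centre (half-way up, on the axis) of the loose upright steel hook sleeve: tube 100 mm tall, outer diameter 36, bore 30 right through, about 0.28 kg. Six thin key hooks stick out to 54 mm from the axis, 24 to 43 mm above its lower end; above them the tube is plain: grip there, at any yaw. It stands on the tile top, its lower end 50 mm below this point. z is its axis, up.
- seat (a point): Point on the spindle axis at the top of the base's dark round seat (52 mm across), 20 mm above the tile top; the sleeve's lower end must rest here, its centre then 50 mm above. The base is a steel disc 110 mm across, fixed. Its vertical spindle, 18 mm in diameter, ends 60 mm above this point, the last 10 mm tapering to 6 mm across: 6 mm of play all round. z is up.
- vase_mid (a point): Centre (half-way up) of a bystander: a loose plain stainless steel bud vase, a straight upright cup 105 mm tall and 36 mm in diameter, closed at the bottom and without hooks. Not to be moved.
- owl_mid (a point): Point half-way up a bystander: a loose ceramic owl figurine, 122 mm tall and up to 76 mm in diameter. This point is 60 mm above its underside. Not to be moved.

How it is judged:
By the outcome, as a careful person would: the job done as asked, in the order asked, and still so for the second after the job is handed in, with the robot touching nothing.
It also fails if it takes over 42 s, if anything falls off the work surface, if the arm or the gripper's body presses on something with over 40 N, if the wrist force passes 120 N, or if a joint passes its speed limit or range.

## Working session

There is one attempt and no reset: what is moved stays moved. The work goes in short steps, Python scripts to look and compute and a tool call to move; the robot and the scene stay as the last step left them, time stands still between calls to the robot, and variables do not carry over. Pictures are saved under pics/ and viewed, at most 10 in all, crops included, and the job is handed in when it is done.

Besides the shell and the picture viewer there is one more tool, called after ">>>" by a JSON object that holds its "name" and its "arguments". send_rows: Moves the arm, as the interface text tells. Its arguments: {"type":"object","properties":{"plan":{"type":"array","items":{"type":"number"}},"hand":{"type":"number"},"squeeze":{"type":"number"}},"required":["plan"]}

```bash
mkdir -p pics
cat > h.py <<'E'
import numpy as np,cv2
from station import robot,eyes
from scipy.spatial.transform import Rotation as R
def rot(o):
    o=np.array(o,float)
    return o if o.shape==(3,3) else (R.from_rotvec(o).as_matrix() if o.size==3 else R.from_quat(o).as_matrix())
def cloud(n):
    c=eyes.calibration(n);p,d=eyes.camera(n)
    v,u=np.mgrid[:384,:512]
    P=np.stack([(u-c['cx'])/c['fx']*d,-(v-c['cy'])/c['fy']*d,-d],-1)
    return p,d,P@rot(c['orientation']).T+np.array(c['origin'])
def save(n,p): cv2.imwrite('pics/'+n+'.png',p[:,:,::-1])
E
python3 - <<'E'
from h import *
print(robot.state(),robot.hold_point_z)
ps=[]
for n in('scene','side'):
    print(eyes.calibration(n))
    p,d,W=cloud(n);np.save(n+'.npy',W);np.save(n+'d.npy',d);ps.append(p)
save('a',ps[0]);save('b',ps[1])
E
```

```text
{'t': 0.0, 'joints': array([ 1.06215997e+00,  2.59354273e-01,  1.53608725e+00,  2.15323736e-05,
        1.34799659e+00, -2.02838775e-01]), 'qvel': array([ 7.16718959e-04, -9.05342252e-05,  1.35772966e-03, -7.35541696e-04,
        2.57578137e-03,  2.39099116e-03]), 'effort': array([-1.03603325e-04, -4.37296343e+01, -2.84003592e+01,  7.18530966e-02,
        4.11881204e-02, -2.07476496e-04]), 'ee_pos': array([0.16529706, 0.52399731, 0.21780998]), 'ee_rot': array([-4.78382665e-01, -3.10428501e+00,  2.70527856e-03]), 'contact_force': array([ 0.4251178 , -0.13862487,  0.23824688]), 'ft_torque': array([-0.02986624, -0.01337391,  0.03631051]), 'grasp_force': 0.0, 'width': 1.0000454644058918} -0.0188
{'fx': 473.82742389481785, 'fy': 473.82742389481785, 'cx': 250.3603212823063, 'cy': 193.07030211531017, 'origin': array([ 0.97299895, -0.35290566,  0.78690828]), 'orientation': array([0.61127471, 0.29297541, 0.85732227])}
{'fx': 352.05739805916454, 'fy': 352.05739805916454, 'cx': 257.6306892029474, 'cy': 194.3848380442005, 'origin': array([ 0.41893315, -0.66695667,  0.58260052]), 'orientation': array([ 0.94869161, -0.09696669, -0.19309672])}
```

View pics/a.png

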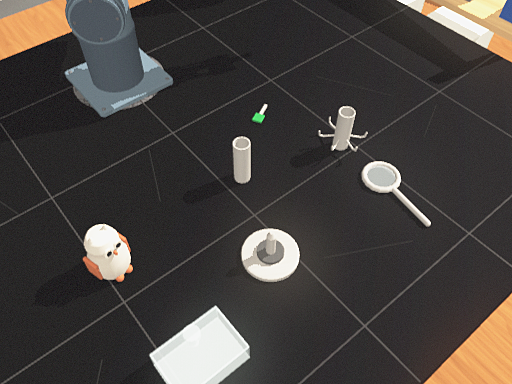

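View pics/b.png

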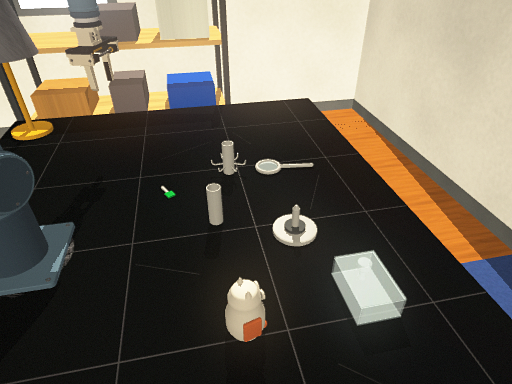

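Scene view: the hooked sleeve's top is at about (346,111), the vase's top at (242,143), the spindle tip at (270,234), the seat at (270,255) and the owl at (108,250). In the side view the sleeve's top is at (228,143), the vase at (214,186) and the spindle tip at (296,206).

Run:
```python
from h import *
def tri(pix):
    A=np.zeros((3,3));b=np.zeros(3);L=[]
    for n,(u,v) in pix.items():
        c=eyes.calibration(n);r=rot(c['orientation'])@np.array([(u-c['cx'])/c['fx'],-(v-c['cy'])/c['fy'],-1]);r/=np.linalg.norm(r)
        M=np.eye(3)-np.outer(r,r);A+=M;b+=M@c['origin'];L.append((M,c['origin']))
    x=np.linalg.solve(A,b);return x.round(4),[np.linalg.norm(M@(x-o)).round(4) for M,o in L]
print('sleeve top',tri({'scene':(346,111),'side':(228,143)}))
print('vase top',tri({'scene':(242,142.5),'side':(214,186)}))
print('tip',tri({'scene':(270,234),'side':(296,206)}))
S=np.load('scene.npy');D=np.load('side.npy')
for n,W,pts in(('scene',S,[(345,125),(345,140),(242,165),(270,235),(270,245),(255,270),(290,265),(108,250),(300,200),(320,140),(400,140)]),('side',D,[(228,155),(214,205),(296,215),(280,235),(245,310),(250,250)])):
    for u,v in pts: print(n,u,v,W[v,u].round(4))
# sleeve/vase cluster by height
for n,W in(('scene',S),('side',D)):
    for nm,c in(('sl',tri({'scene':(346,111),'side':(228,143)})[0]),('va',tri({'scene':(242,142.5),'side':(214,186)})[0])):
        m=(np.hypot(W[...,0]-c[0],W[...,1]-c[1])<.035)&(W[...,2]>c[2]-.045)&(W[...,2]<c[2]+.01)
        Q=W[m]; print(n,nm,len(Q),Q.min(0).round(3),Q.max(0).round(3))
```

```text
sleeve top (array([0.5241, 0.2661, 0.1055]), [np.float64(0.0022), np.float64(0.0022)])
vase top (array([0.4596, 0.0402, 0.1095]), [np.float64(0.0007), np.float64(0.0007)])
tip (array([ 0.642 , -0.0416,  0.0803]), [np.float64(0.0001), np.float64(0.0001)])
scene 345 125 [0.5327 0.2605 0.0782]
scene 345 140 [0.5361 0.2677 0.0306]
scene 242 165 [0.4685 0.0322 0.057 ]
scene 270 235 [ 0.6418 -0.0413  0.0764]
scene 270 245 [ 0.6473 -0.045   0.0534]
scene 255 270 [ 0.6521 -0.0835  0.0115]
scene 290 265 [ 0.6849 -0.0267  0.0117]
scene 108 250 [ 0.5045 -0.2818  0.0998]
scene 300 200 [0.5804 0.0957 0.0007]
scene 320 140 [ 0.481   0.2499 -0.002 ]
scene 400 140 [0.5978 0.3908 0.    ]
side 228 155 [0.5222 0.2564 0.0687]
side 214 205 [0.4549 0.0232 0.065 ]
side 296 215 [ 0.6418 -0.0467  0.0573]
side 280 235 [ 0.6002 -0.0614  0.0146]
side 245 310 [ 0.4722 -0.3085  0.0914]
side 250 250 [ 0.5232 -0.0804 -0.0011]
scene sl 380 [0.504 0.253 0.061] [0.541 0.291 0.103]
scene va 419 [0.438 0.022 0.065] [0.475 0.058 0.107]
side sl 190 [0.505 0.253 0.061] [0.541 0.292 0.101]
side va 294 [0.439 0.022 0.065] [0.475 0.06  0.107]
```

>>> {"name": "send_rows", "arguments": {"plan": [-52, -16.6, 0, 0, 0, 0, -52, -16.6, 0, 0, 0, 0, -52, -16.6, 0, 0, 0, 0, -52, -16.6, 0, 0, 0, 0, -52, -16.6, 0, 0, 0, 0, -52, -16.6, 0, 0, 0, 0, -52, -16.6, 0, 0, 0, 0, -52, -16.6, 0, 0, 0, 0]}}

```text
t: 1.1
ee_pos: [0.5234, 0.2713, 0.2182]
ee_rot: [-0.479, -3.104, 0.0]
contact_force: [0.4, 0.2, 0.5]
width: 0.996
grasp_force: 0.0
```

>>> {"name": "send_rows", "arguments": {"plan": [0, 0, 0, 0, 0, 0, 0, 0, 0, 0, 0, 0]}}

```text
t: 1.35
ee_pos: [0.5216, 0.2725, 0.218]
ee_rot: [-0.479, -3.103, 0.001]
contact_force: [0.4, 0.7, 0.7]
width: 0.999
grasp_force: 0.0
```

```bash
cat >> h.py <<'E'
def fitc(Q,r):
    from scipy.optimize import least_squares
    f=lambda c:np.hypot(Q[:,0]-c[0],Q[:,1]-c[1])-r
    return least_squares(f,Q[:,:2].mean(0),loss='soft_l1',f_scale=.001).x
def rel(w):
    s=robot.state();return (rot(s['ee_rot']).T@(np.array(w)-s['ee_pos'])*1000).round(1)
E
python3 - <<'E'
from h import *
s=robot.state();print(s['ee_pos'],s['ee_rot'],s['joints'])
p,d,W=cloud('wrist');save('w1',p)
print(eyes.calibration('wrist'))
for n,V in(('w',W),('s',np.load('scene.npy')),('d',np.load('side.npy'))):
    m=(np.hypot(V[...,0]-.523,V[...,1]-.271)<.03)&(V[...,2]>.06)&(V[...,2]<.11);Q=V[m]
    if len(Q)<5: print(n,len(Q));continue
    w=(Q[:,2]<.092);print(n,len(Q),Q.min(0),Q.max(0),fitc(Q[w],.018) if w.sum()>9 else 0)
print(rel([.523,.271,.061]))
E
```

```text
[0.52162166 0.27254716 0.21798352] [-4.79446067e-01 -3.10293905e+00  5.02210065e-04] [ 2.91772723e-01  3.29281252e-01  1.43889254e+00  5.09522259e-04
  1.37520977e+00 -9.72520656e-01]
{'fx': 339.6609198626292, 'fy': 339.6609198626292, 'cx': 260.9255321437353, 'cy': 183.99131668421612, 'origin': array([0.44448604, 0.29812312, 0.38481241]), 'orientation': array([-0.2540062 , -0.18410397,  1.25505485])}
w 1101 [0.50283946 0.25802383 0.0600392 ] [0.53822189 0.29334993 0.10219852] [0.51835732 0.27615429]
s 380 [0.50448986 0.25328209 0.06055689] [0.54059239 0.29086162 0.10254978] [0.52126183 0.27297254]
d 192 [0.50470062 0.25308274 0.06021701] [0.54061291 0.29184591 0.10133215] [0.52257305 0.27423143]
[ -2.5  -1.4 157.3]
```

View pics/w1.png

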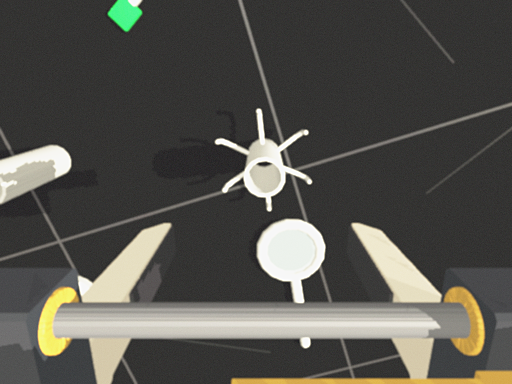

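The wrist view shows the sleeve with its hooks at (265,178), centred between the fingertips (172 and 352). I'll go straight down and grip.

>>> {"name": "send_rows", "arguments": {"plan": [0, 0, 30, 0, 0, 0, 0, 0, 30, 0, 0, 0, 0, 0, 30, 0, 0, 0, 0, 0, 25, 0, 0, 0, 0, 0, 20, 0, 0, 0, 0, 0, 15, 0, 0, 0, 0, 0, 6, 0, 0, 0, 0, 0, 0, 0, 0, 0]}}

```text
t: 2.4
ee_pos: [0.522, 0.273, 0.0628]
ee_rot: [-0.477, -3.105, 0.0]
contact_force: [0.3, -0.5, 0.3]
width: 1.001
grasp_force: 0.0
```

>>> {"name": "send_rows", "arguments": {"plan": [0, 0, 0, 0, 0, 0, 0, 0, 0, 0, 0, 0, 0, 0, 0, 0, 0, 0, 0, 0, 0, 0, 0, 0, 0, 0, 0, 0, 0, 0, 0, 0, 0, 0, 0, 0, 0, 0, 0, 0, 0, 0, 0, 0, 0, 0, 0, 0], "hand": 255, "squeeze": 25}}

```text
t: 3.4
ee_pos: [0.5223, 0.2727, 0.0626]
ee_rot: [0.478, 3.105, 0.0]
contact_force: [0.4, 0.5, -1.0]
width: 0.396
grasp_force: 24.9
```

>>> {"name": "send_rows", "arguments": {"plan": [0, 0, -10, 0, 0, 0, 0, 0, -20, 0, 0, 0, 0, 0, -20, 0, 0, 0, 0, 0, -20, 0, 0, 0, 0, 0, -20, 0, 0, 0, 0, 0, -20, 0, 0, 0, 0, 0, -10, 0, 0, 0, 0, 0, 0, 0, 0, 0]}}

```text
t: 4.4
ee_pos: [0.5225, 0.2727, 0.1832]
ee_rot: [0.478, 3.104, 0.001]
contact_force: [-0.2, -0.0, -3.5]
width: 0.395
grasp_force: 24.9
```

>>> {"name": "send_rows", "arguments": {"plan": [-13, -16, 0, 0, 0, 0, -30, -38, 0, 0, 0, 0, -35, -45, 0, 0, 0, 0, -35, -45, 0, 0, 0, 0, -35, -45, 0, 0, 0, 0, -32, -40, 0, 0, 0, 0, -19, -23, 0, 0, 0, 0, -10, -12, 0, 0, 0, 0]}}

```text
t: 5.4
ee_pos: [0.6418, -0.0451, 0.1812]
ee_rot: [-0.482, -3.102, 0.001]
contact_force: [-1.3, 0.2, -3.3]
width: 0.397
grasp_force: 24.9
```

>>> {"name": "send_rows", "arguments": {"plan": [0, 0, 0, 0, 0, 0, 0, 0, 0, 0, 0, 0, 0, 0, 0, 0, 0, 0]}}

```text
t: 5.78
ee_pos: [0.6417, -0.0406, 0.1828]
ee_rot: [-0.476, -3.105, -0.0]
contact_force: [-0.2, -0.1, -3.3]
width: 0.396
grasp_force: 24.9
```

Run:
```python
from h import *
s=robot.state();print(s['ee_pos'],s['ee_rot'],s['contact_force'])
ims=[]
for n in('scene','side','wrist'):
    p,d,W=cloud(n);np.save(n+'2.npy',W);ims.append(p)
a=cv2.resize(ims[0][110:300,190:350],None,fx=2.5,fy=2.5,interpolation=3)[:475];b=cv2.resize(ims[1][100:290,220:380],None,fx=2.5,fy=2.5,interpolation=3)
save('c',np.hstack([a,b])[:600]);save('w2',ims[2])
```

```text
[ 0.64172464 -0.04061954  0.1827515 ] [-4.75716605e-01 -3.10512402e+00 -3.76161467e-04] [-0.18023726 -0.06783899 -3.32441957]
```

View pics/c.png

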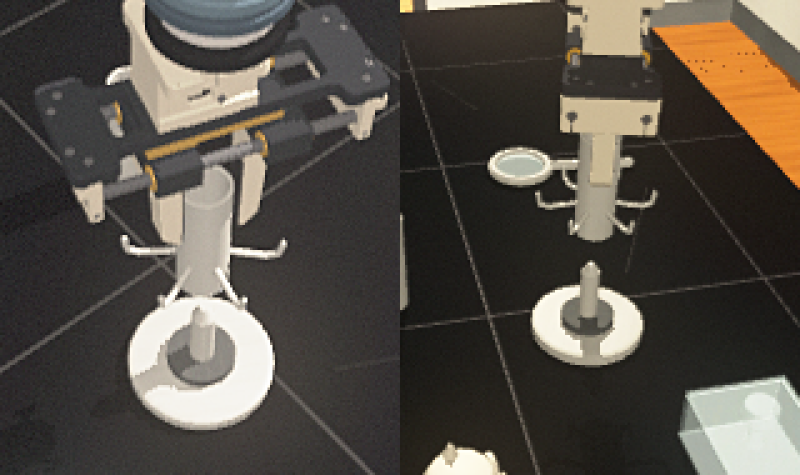

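View pics/w2.png

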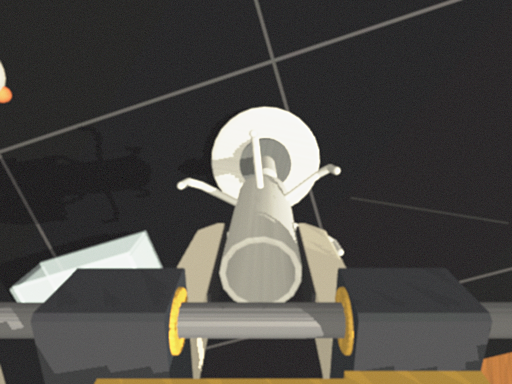

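The sleeve hangs upright above the spindle. In the scene crop the sleeve's axis is at about 203 and the tip at 203; in the side crop they are at 596 and 590. I'll fit both axes in the same cameras.

```bash
cat > ax.py <<'E'
from h import *
from scipy.optimize import least_squares
def proj(c,P):
    q=(P-c['origin'])@rot(c['orientation']);return np.stack([c['cx']+c['fx']*q[:,0]/-q[:,2],c['cy']+c['fy']*q[:,1]/q[:,2]],1)
def axis(Ws,c0,zl,zh,rad):
    obs=[]
    for n,W in Ws.items():
        m=(np.hypot(W[...,0]-c0[0],W[...,1]-c0[1])<rad)&(W[...,2]>zl)&(W[...,2]<zh)
        mids=[(np.mean([u.min(),u.max()]),v,len(u)) for v in range(384) if len(u:=np.flatnonzero(m[v]))>3]
        if mids: obs.append((n,eyes.calibration(n),np.array(mids)))
    def f(x):
        r=[]
        for n,c,o in obs:
            P=proj(c,np.array([[x[0],x[1],z] for z in np.linspace(zl-.03,zh+.03,30)]));i=np.argsort(P[:,1])
            r.append(np.interp(o[:,1],P[i,1],P[i,0])-o[:,0])
        return np.concatenate(r)
    s=least_squares(f,c0,loss='soft_l1');return s.x.round(4),[(n,len(o),o[:,2].mean().round(1)) for n,c,o in obs],np.abs(s.fun).mean().round(2)
E
python3 - <<'E'
from ax import *
Ws={n:np.load(n+'2.npy') for n in('scene','side')}
t=robot.state()['ee_pos'][:2]
print('spindle',axis(Ws,t,.03,.07,.02))
print('sleeve low',axis(Ws,t,.125,.141,.024))
for n in Ws: print('sl',n,axis({n:Ws[n]},t,.125,.141,.024),'sp',axis({n:Ws[n]},t,.03,.07,.02))
E
```

```text
spindle (array([ 0.6426, -0.0395]), [('scene', 13, np.float64(8.8)), ('side', 13, np.float64(7.2))], np.float64(0.16))
sleeve low (array([ 0.6425, -0.0419]), [('scene', 10, np.float64(8.6)), ('side', 7, np.float64(10.6))], np.float64(0.32))
sl scene (array([ 0.6442, -0.0435]), [('scene', 10, np.float64(8.6))], np.float64(0.25)) sp (array([ 0.6193, -0.0179]), [('scene', 13, np.float64(8.8))], np.float64(0.14))
sl side (array([ 0.6554, -0.0054]), [('side', 7, np.float64(10.6))], np.float64(0.42)) sp (array([0.6569, 0.0009]), [('side', 13, np.float64(7.2))], np.float64(0.13))
```

Run:
```python
from ax import *
Ws={n:np.load(n+'2.npy') for n in('scene','side')}
t=robot.state()['ee_pos'][:2]
for zl,zh,r in((.118,.145,.022),(.118,.16,.022),(.122,.18,.022)): print(axis(Ws,t,zl,zh,r))
for r in(.013,.016):print('spindle',axis(Ws,t,.025,.075,r))
def cyl(W,zl,zh,r,R0):
    m=(np.hypot(W[...,0]-t[0],W[...,1]-t[1])<R0)&(W[...,2]>zl)&(W[...,2]<zh);return fitc(W[m],r).round(4),m.sum()
for n in Ws: print(n,'sp',cyl(Ws[n],.03,.068,.009,.02),'sl',cyl(Ws[n],.122,.143,.018,.025),cyl(Ws[n],.122,.18,.018,.022))
```

```text
(array([ 0.6423, -0.0419]), [('scene', 12, np.float64(11.2)), ('side', 10, np.float64(11.3))], np.float64(0.39))
(array([ 0.6418, -0.0419]), [('scene', 19, np.float64(14.1)), ('side', 17, np.float64(12.4))], np.float64(0.39))
(array([ 0.6415, -0.0417]), [('scene', 22, np.float64(18.0)), ('side', 23, np.float64(14.0))], np.float64(0.42))
spindle (array([ 0.6425, -0.0392]), [('scene', 17, np.float64(9.4)), ('side', 17, np.float64(7.5))], np.float64(0.19))
spindle (array([ 0.6425, -0.0392]), [('scene', 17, np.float64(9.4)), ('side', 17, np.float64(7.5))], np.float64(0.19))
scene sp (array([ 0.6412, -0.038 ]), np.int64(110)) sl (array([ 0.64  , -0.0404]), np.int64(127)) (array([ 0.6398, -0.0406]), np.int64(406))
side sp (array([ 0.6429, -0.0375]), np.int64(92)) sl (array([ 0.6418, -0.0399]), np.int64(104)) (array([ 0.6417, -0.0403]), np.int64(327))
```

>>> {"name": "send_rows", "arguments": {"plan": [0, 2.6, 5, 0, 0, 0, 0, 0, 10, 0, 0, 0, 0, 0, 10, 0, 0, 0, 0, 0, 8, 0, 0, 0, 0, 0, 6, 0, 0, 0, 0, 0, 6, 0, 0, 0, 0, 0, 6, 0, 0, 0, 0, 0, 6, 0, 0, 0]}}

```text
t: 6.92
ee_pos: [0.643, -0.0396, 0.1254]
ee_rot: [0.478, 3.105, -0.0]
contact_force: [0.7, 0.3, -3.5]
width: 0.396
grasp_force: 24.9
```

>>> {"name": "send_rows", "arguments": {"plan": [0, 0, 6, 0, 0, 0, 0, 0, 6, 0, 0, 0, 0, 0, 6, 0, 0, 0, 0, 0, 6, 0, 0, 0, 0, 0, 6, 0, 0, 0, 0, 0, 5, 0, 0, 0, 0, 0, 2, 0, 0, 0, 0, 0, 0, 0, 0, 0]}}

```text
t: 7.92
ee_pos: [0.6428, -0.0396, 0.0885]
ee_rot: [-0.478, -3.105, -0.0]
contact_force: [-0.1, 0.4, -3.1]
width: 0.393
grasp_force: 24.9
```

>>> {"name": "send_rows", "arguments": {"plan": [0, 0, 1, 0, 0, 0, 0, 0, 1, 0, 0, 0, 0, 0, 1, 0, 0, 0, 0, 0, 1, 0, 0, 0, 0, 0, 0.5, 0, 0, 0, 0, 0, 0, 0, 0, 0]}}

```text
t: 8.68
ee_pos: [0.6429, -0.0396, 0.0841]
ee_rot: [-0.478, -3.105, 0.0]
contact_force: [0.0, -0.1, -4.1]
width: 0.395
grasp_force: 24.9
```

Next I'll go down in 0.5 mm steps until contact unloads the wrist.

>>> {"name": "send_rows", "arguments": {"plan": [0, 0, 0.5, 0, 0, 0, 0, 0, 0.5, 0, 0, 0, 0, 0, 0.5, 0, 0, 0, 0, 0, 0, 0, 0, 0]}}

```text
t: 9.18
ee_pos: [0.6429, -0.0396, 0.0827]
ee_rot: [0.478, 3.105, -0.0]
contact_force: [-0.4, -0.8, -2.8]
width: 0.393
grasp_force: 24.9
```

>>> {"name": "send_rows", "arguments": {"plan": [0, 0, 0.5, 0, 0, 0, 0, 0, 0.3, 0, 0, 0, 0, 0, 0, 0, 0, 0]}}

```text
t: 9.55
ee_pos: [0.6432, -0.0396, 0.0826]
ee_rot: [0.478, 3.104, -0.0]
contact_force: [-0.7, 0.7, 3.9]
width: 0.393
grasp_force: 24.9
```

Contact came at 0.0826, which is the expected seat height, so the sleeve is home. I'll release it and retreat.

>>> {"name": "send_rows", "arguments": {"plan": [0, 0, 0, 0, 0, 0, 0, 0, 0, 0, 0, 0, 0, 0, 0, 0, 0, 0, 0, 0, 0, 0, 0, 0, 0, 0, 0, 0, 0, 0, 0, 0, 0, 0, 0, 0, 0, 0, 0, 0, 0, 0, 0, 0, 0, 0, 0, 0], "hand": 0}}

```text
t: 10.55
ee_pos: [0.6429, -0.0396, 0.0819]
ee_rot: [0.478, 3.105, -0.0]
contact_force: [-0.5, 0.3, 1.3]
width: 0.999
grasp_force: 0.0
```

>>> {"name": "send_rows", "arguments": {"plan": [0, 0, -10, 0, 0, 0, 0, 0, -20, 0, 0, 0, 0, 0, -25, 0, 0, 0, 0, 0, -25, 0, 0, 0, 0, 0, -25, 0, 0, 0, 0, 0, -20, 0, 0, 0, 0, 0, -10, 0, 0, 0, 0, 0, 0, 0, 0, 0]}}

```text
t: 11.55
ee_pos: [0.6432, -0.0397, 0.2178]
ee_rot: [0.478, 3.103, -0.0]
contact_force: [-0.2, 0.4, -0.4]
width: 1.001
grasp_force: 0.0
```

Run:
```python
from ax import *
Ws={};ims=[]
for n in('scene','side'):
    p,d,W=cloud(n);Ws[n]=W;ims.append(p)
c=[.6425,-.0395]
print(axis(Ws,c,.04,.12,.022))
for W in Ws.values():
    m=np.hypot(W[...,0]-c[0],W[...,1]-c[1])<.022;z=W[...,2][m];print('top',z[z<.15].max())
save('e',np.hstack([cv2.resize(ims[0][80:320,60:390],None,fx=1.2,fy=1.2),cv2.resize(ims[1][80:368,120:450],None,fx=1.2,fy=1)]))
```

```text
(array([ 0.6423, -0.0403]), [('scene', 40, np.float64(18.6)), ('side', 35, np.float64(14.0))], np.float64(0.36))
top 0.12237508806034181
top 0.12208649461329563
```

View pics/e.png

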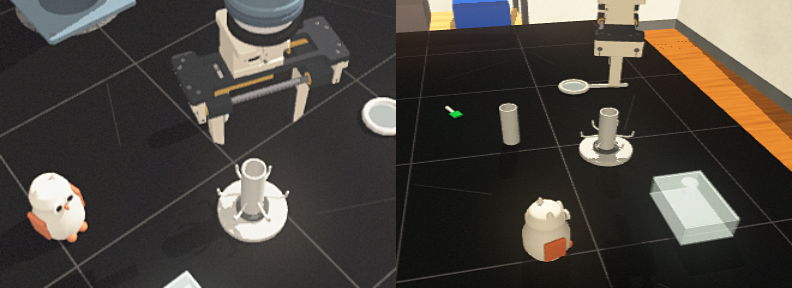

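The sleeve stands upright on the seat (crop (254,185) in the scene view, (608,130) in the side view), its top at 0.12 m. The owl and vase stand as before, and the gripper is clear.

```bash
python3 -c "
from station import robot
print(robot.hand_in())"
```

```text
the job is handed in; nothing more can be done
None
```

The hook sleeve is fully home on the dark seat and was let go only once seated; the vase and owl were left untouched, and the job was handed in at about 12 s of the 42 s allowed.

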